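# Set the straightedge and index the dividing jig three clicks

### The arm

A 6-joint arm with a two-finger parallel gripper is mounted at the origin on the work surface. World frame = base frame: x ahead of the robot, y to its left, z up, the work surface at z = 0. Lengths are in mm, angles in rad, forces in N, time in s.
With the tool pointing down it reaches from about 275 to 1000 mm from the base axis. Payload 8.4 kg.
Tool frame: the origin (TCP) lies at the very end of the fingers, on their centre line; the grasp point (between the pads) lies 19 mm behind it; z points along the fingers, y is the direction in which the jaws open and shut (so a half turn about z gives the same grasp; the last joint's range is limited). The gripper opens to 85 mm and grips with 20 to 120 N. Pads are 22 mm wide; open, the fingers measure 114 mm over their backs; the gripper's body (76 mm by 85 mm) begins 54 mm behind the grasp point. The pads swing forward as they close: fully open they stand 13 mm farther back than shut.
Start: joints at [-1.176, 0.353, 1.633, -0, 1.155, -0.002], TCP at [241.542, -576.442, 231.281] pointing down, gripper open.
Joint ranges: [-2.63, 2.63], [-0.92, 2.1], [0.06, 2.66], [-1.3, 4.44], [0, 2.69], [-3.02, 3.02]. Speed limits (rad/s): [2.22, 2.22, 2.79, 3.14, 3.14, 3.14].

### API

Orientations are given as [roll, pitch, yaw] about the fixed x, y, z axes, in that order (R = Rz(yaw) Ry(pitch) Rx(roll)).
In Python, from rig import r gives the robot as it stands.
- The arm moves only by the tool jog_arm, never from a script. Its argument "moves" is a list of rows, each an object with "grip": the gripper command: -1 is fully open, 1 is shut, values between are in proportion; "translation": the shift along the tool's x, y, z in m, a list of three; "twist": the turn, a rotation vector about the tool's x, y, z in rad, a list of three. In form: [{"grip": grip, "translation": [dx, dy, dz], "twist": [ax, ay, az]}, ...]. A call has 1 to 10 rows; each row shifts and turns the commanded pose from where the row before left it, along the tool's axes as they then stand; what a row does not reach is not made up. A row lasts 1/12 s, in which the tool goes at most 41.7 mm and 7.16 degrees, less where a joint would pass 70% of its speed; a pose out of reach is approached as far as the arm can. A call with a gripper value outside its range is refused whole. The fingers move at their own pace and stop on an object; "squeeze" is the grip in N (left out, the last holds). Time passes only in rows, so rows that do not move let the fingers close. It gives the time, the measured TCP pose, the force and the opening at its end, in the units of the state.
- r.sense(): the state, without advancing time (a new reading comes with each control period).
- r.grab_frame(name): name is "scene" or "top" or "wrist"; returns (picture, depth): 384x512x3 uint8, red, green, blue; 384x512 float32, mm along the optical axis (not along the pixel's ray), 0 where there is no reading.
- r.calibration(name): a dict with "fx", "fy", "cx", "cy" (pixels), "R" (3x3) and "t" (3): a world point X has camera coordinates R X + t. Camera axes: x right, y down, z forward; pixel columns grow to the right and rows downward; lengths in mm; the calibration is good to about 2 mm. A picture is of the moment at which its call begins: read the wrist's pose just before it. calibration takes no time and is no camera call; for the wrist camera it gives the pose at the moment of the call.
- r.sign_off(): hands the job in, once; it reports no verdict.
The state is a dict: "clock": time; "qpos": joint angles; "qvel": joint speeds; "joint_efforts": joint torques, N m; "eef_pos": TCP position; "tcp_rot": TCP orientation; "contact_force": force on the tool from outside, world axes, zero at the start; "wrist_torque": the same for the moment, N m; "opening": opening from 0.0 (shut) to 1.0 (fully open).
Only numpy, scipy, OpenCV 4.12 (cv2) and the standard library are available. Lean on these libraries where they do the work, as an engineer would, in place of code of your own. Each camera call takes 0.05 s, during which the arm holds its last target.

### The job

A dial blank is being marked out on the dividing jig: lay the straightedge flat on the jig's raised deck, flush along the guide bar, with one end reaching over the rim of the round blank but clear of the knob, and let go of it. Then grip the knob and turn it anticlockwise (seen from above), counting the clicks, to the third stop from where it stands, without going past it, and finish the program still gripping the knob and holding it at that stop so that the line can be scribed. Leave the straightedge in place and the other things on the bench alone.

Things in the scene. Friction and masses are not known exactly. Their poses are not given: they have to be found in the camera images.
- straightedge: loose straightedge: flat aluminium bar 180 x 30 x 6 mm with an upright wooden grip in the middle of its top, 60 long (along the bar), 12 wide, from 6 to 44 mm above the underside. Origin: centre of the underside; x along its length, y across, z up. 0.09 to 0.17 kg. Symmetrical: either long edge and either end may be used
- jig: the dividing jig, fixed to the bench: grey base 150 x 290 x 10 mm (from y = -75 to +215 mm), an aluminium deck 84 mm wide (x = -54 to +30 mm), y = 66 to 210 mm, with its top at z = 22 mm, a dark guide bar standing on the deck, and beside the deck a round plywood blank (radius 60 mm, top at z = 18.5 mm) that turns about a vertical axis with the knob on it. Origin: on the axis of the blank, at bench height; y points from the axis along the guide bar, z up
- guide (a point): middle of the guide bar's working face, at its foot on the deck (jig frame 0, 140, 22 mm); axes as the jig's. Bar 130 mm long in y, 14 thick, 8 high, on the +x side of this face; the straightedge belongs on the -x side, the wide part of the deck (54 mm), its long edge against the face. With its centre 5 mm nearer the blank than this point its end reaches 15 mm over the blank's rim
- knob_grip (a point): point to grip on the black bar knob that stands on the axis of the blank and turns with it: bar 44 mm long (this point's x), 14 mm wide (its y), reaching from 32 to 72 mm above the bench, on a short round neck. The point lies on the axis, 55 mm above the bench; its x points along the bar and turns with it, z up
- knob (a joint): angle of knob and blank in rad, growing anticlockwise seen from above; 0 at the start, which is itself a stop. Click stops every 24 degrees (0.419 rad), so the third is at 1.257; there are more beyond it. The detent torque is at most 0.2 N m, greatest a quarter of the way between stops and passing through zero halfway; near a stop it pulls the knob into the stop
- scriber: bystander: steel scriber, 120 mm long, 10 mm thick, lying on the bench beside the jig; leave alone
- weight: bystander: small brass weight, 28 mm wide, 28 mm high, on the bench beside the jig; leave alone
- stopper: bystander: black rubber stopper, 30 mm wide, 26 mm high, off one end of the straightedge; leave alone
- beaker: bystander: glass beaker 70 mm wide, 95 mm high, beyond the jig; leave alone
- bottle: bystander: amber bottle 60 mm wide, 110 mm high, beyond the jig; leave alone
- dish: bystander: white dish 90 mm wide, 20 mm high, beyond the jig; leave alone
- prism_block: bystander: green glass block 100 x 60 x 18 mm, to the right of the jig; leave alone
Mind the look-alikes: they are no part of the job. Of the things that look like the straightedge, take the one that is farthest to the robot's left at the start.

How it is judged:
By the outcome, as a careful person would: the job done as asked, in the order asked, and still so for the second after the job is handed in, while the arm keeps its last pose, push and grip.
It also fails if it takes over 58 s, if anything falls off the work surface, if the arm or the gripper's body presses on something with over 40 N, if the wrist force passes 120 N, or if a joint passes its speed limit or range.

## Working session

There is one attempt and no reset: what is moved stays moved. The work goes in short steps, Python scripts to look and compute and a tool call to move; the robot and the scene stay as the last step left them, time stands still between calls to the robot, and variables do not carry over. Pictures are saved under pics/ and viewed, and the job is handed in when it is done.

Besides the shell and the picture viewer there is one more tool, called after "Request:" by a JSON object that holds its "method" and its "body". jog_arm: Moves the arm, as the interface text tells. Its arguments: {"type":"object","properties":{"moves":{"type":"array"},"squeeze":{"type":"number"}},"required":["moves"]}

```bash
ls; mkdir -p pics
cat > h.py <<'E'
import numpy as np, cv2
from rig import r
def grab(n,save):
    c=r.calibration(n); im,d=r.grab_frame(n)
    cv2.imwrite('pics/%s.png'%save,cv2.cvtColor(im,cv2.COLOR_RGB2BGR)); np.savez('pics/%s.npz'%save,im=im,d=d,**{k:np.array(c[k]) for k in c})
    return im,d,c
def load(s):
    z=np.load('pics/%s.npz'%s); return z['im'],z['d'],{k:z[k] for k in ('fx','fy','cx','cy','R','t')}
def ray(c,u,v,z):
    u=np.atleast_1d(u);v=np.atleast_1d(v)
    dc=np.stack([(u-c['cx'])/c['fx'],(v-c['cy'])/c['fy'],np.ones(len(u))],1)
    R=np.array(c['R']);dw=dc@R; o=-R.T@np.array(c['t'])
    return o+dw*((z-o[2])/dw[:,2])[:,None]
def cloud(c,d):
    v,u=np.mgrid[0:d.shape[0],0:d.shape[1]]
    P=np.stack([(u-c['cx'])/c['fx']*d,(v-c['cy'])/c['fy']*d,d],-1)
    return (P-np.array(c['t']))@np.array(c['R'])
def proj(c,X):
    p=np.array(c['R'])@np.array(X,float)+np.array(c['t']); return c['fx']*p[0]/p[2]+c['cx'],c['fy']*p[1]/p[2]+c['cy']
E
python3 - <<'E'
from h import *
print(r.sense())
for n in('top','scene','wrist'):
    im,d,c=grab(n,n+'0'); print(n,c)
E
```

```text
pics
{'clock': 0.0, 'qpos': array([-1.17640856e+00,  3.53643766e-01,  1.63413396e+00,  4.31552499e-07,
        1.15520409e+00, -2.41745751e-03]), 'qvel': array([-0.00128862, -0.00100345, -0.00031875, -0.0008346 ,  0.00030764,
       -0.00104794]), 'joint_efforts': array([-2.21233063e-04, -6.05261350e+01, -3.42064619e+01, -1.43570412e-05,
        9.45047272e-03, -2.85609684e-05]), 'eef_pos': array([ 241.35280767, -576.0013359 ,  230.56449523]), 'tcp_rot': array([-3.14020349e+00, -3.75281826e-06,  3.96805045e-01]), 'contact_force': array([-0.12213829,  0.96063897, -0.19135897]), 'wrist_torque': array([0.00634402, 0.04116026, 0.00306172]), 'opening': 1.0018206121965105}
top {'fx': 482.4618329770341, 'fy': 482.4618329770341, 'cx': 257.325040118118, 'cy': 186.50959806456322, 'R': array([[-0.00572843, -0.99977681, -0.02033495],
       [-0.99192001,  0.00825831, -0.12659575],
       [ 0.12673543,  0.01944544, -0.99174594]]), 't': array([  28.06073781,  567.93508045, 1384.32893073])}
scene {'fx': 369.58362823361637, 'fy': 369.58362823361637, 'cx': 256.00990467975225, 'cy': 194.8236654717616, 'R': array([[ 0.15511615,  0.98787634, -0.00627063],
       [ 0.82289005, -0.13271697, -0.55248364],
       [-0.54661773,  0.08053909, -0.83350016]]), 't': array([ -96.41413453, -431.51454539, 1321.97235957])}
wrist {'fx': 292.9809653489976, 'fy': 292.9809653489976, 'cx': 259.30787710110593, 'cy': 182.32934840730059, 'R': array([[ 3.85935043e-01, -9.22525955e-01,  7.72323998e-05],
       [-8.73953611e-01, -3.65588187e-01,  3.20234857e-01],
       [-2.95396732e-01, -1.23657351e-01, -9.47338182e-01]]), 't': array([-623.09390888,  -41.02731727,  380.86696014])}
```

View pics/top0.png

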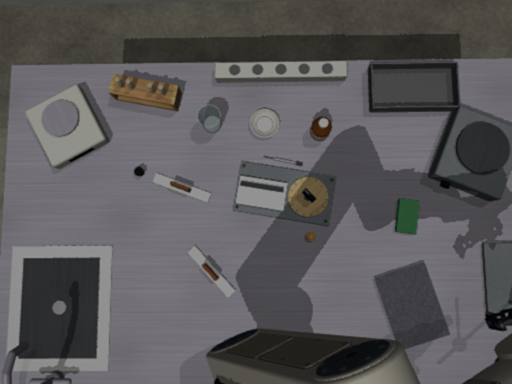

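View pics/scene0.png

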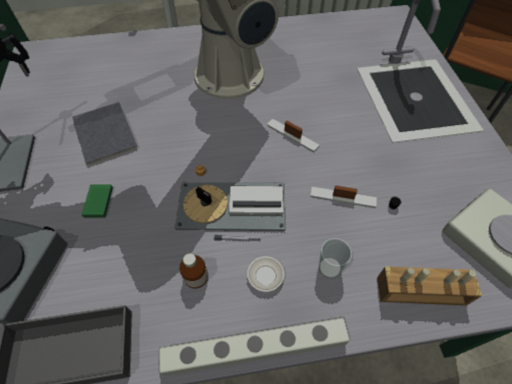

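Two pieces in the top view look like the straightedge: A at about (182,187) and B at about (211,271). The robot's left is +y, which is image-left, so A is farthest left. A also has the stopper (139,171) off its end, as described. Next I'll confirm with a crop and measure.

Run:
```python
from h import *
im,d,c=load('top0')
b=cv2.cvtColor(im,cv2.COLOR_RGB2BGR)
cr=cv2.resize(b[140:310,130:350],None,fx=3.5,fy=3.5,interpolation=cv2.INTER_CUBIC); cv2.imwrite('pics/crop1.png',cr)
P=cloud(c,d)
for n,(u,v) in dict(A=(182,187),B=(211,271),knob=(309,197),deck=(262,200),blank=(320,205),base=(240,205),bench=(200,230)).items(): print(n,P[v,u].round(1),d[v,u])
hsv=cv2.cvtColor(im,cv2.COLOR_RGB2HSV)
m=((hsv[...,1]<40)&(hsv[...,2]>170)).astype(np.uint8)
m[:, :]=m
cs,_=cv2.findContours(m,cv2.RETR_EXTERNAL,cv2.CHAIN_APPROX_NONE)
for k in cs:
    if 100<cv2.contourArea(k)<2500: print(cv2.minAreaRect(k),cv2.contourArea(k))
```

```text
A [567.6 245.4  43.4] 1417.9912
B [323.5 159.1  37. ] 1391.6846
knob [ 532.6 -124.4   68. ] 1381.9819
deck [529.3  10.7  24.4] 1427.4125
blank [ 513.9 -161.    16.5] 1429.9249
base [516.3  76.7   9.4] 1441.8849
bench [443.  197.5  -2.6] 1446.9337
```

View pics/crop1.png

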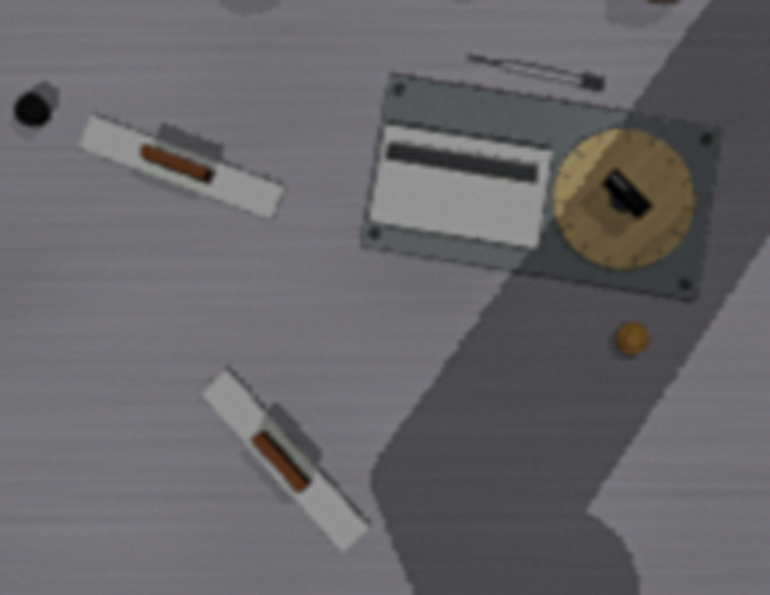

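The crop confirms A: bar centre near (182,187) in the top image, with the stopper off its left end. B is the look-alike. Measuring A and the jig now.

```bash
cat > meas.py <<'E'
from h import *
def rect(c,k,z):
    k=k.reshape(-1,2).astype(float); X=ray(c,k[:,0],k[:,1],z)[:,:2]
    (cx,cy),(w,h),a=cv2.minAreaRect(X.astype(np.float32)); 
    if w<h: w,h,a=h,w,a+90
    a=(a+90)%180-90
    return round(cx,1),round(cy,1),round(w,1),round(h,1),round(a,2)
E
python3 - <<'E'
from meas import *
im,d,c=load('top0')
hsv=cv2.cvtColor(im,cv2.COLOR_RGB2HSV)
for (u,v) in [(165,182),(200,193),(262,200),(180,187),(260,186),(190,220),(305,225),(245,230)]: print((u,v),hsv[v,u],im[v,u])
m=((hsv[...,1]<22)&(hsv[...,2]>135)).astype(np.uint8)
cs,_=cv2.findContours(m,cv2.RETR_EXTERNAL,cv2.CHAIN_APPROX_NONE)
for k in cs:
    if 100<cv2.contourArea(k)<2500: print(cv2.minAreaRect(k),cv2.contourArea(k),rect(c,k,6),rect(c,k,22))
E
```

```text
(165, 182) [  0   0 146] [146 146 146]
(200, 193) [  0   0 147] [147 147 147]
(262, 200) [  0   0 147] [147 147 147]
(180, 187) [ 11 181  76] [76 42 22]
(260, 186) [114  28  46] [41 42 46]
(190, 220) [133  15 121] [117 114 121]
(305, 225) [128  13  81] [78 77 81]
(245, 230) [130  13 117] [113 111 117]
((35.5, 364.5), (11.0, 43.0), 90.0) 295.0 (57.2, 671.0, 125.1, 30.7, 89.95) (60.9, 663.5, 123.7, 30.4, 89.95)
((223.93789672851562, 286.0551452636719), (20.76137351989746, 8.968912124633789), 48.36646270751953) 156.5 (278.3, 124.4, 61.1, 26.0, 42.23) (279.5, 123.0, 60.4, 25.7, 42.23)
((196.9972686767578, 256.0525207519531), (18.805341720581055, 8.845199584960938), 48.01278305053711) 137.0 (366.0, 204.6, 55.5, 25.9, 42.58) (366.2, 202.3, 54.9, 25.6, 42.58)
((261.0632019042969, 192.73011779785156), (47.19966125488281, 27.095373153686523), 9.090276718139648) 854.0 (553.2, 13.6, 141.5, 81.9, 80.45) (551.4, 13.4, 139.9, 81.0, 80.45)
((181.06634521484375, 187.16749572753906), (57.82575225830078, 8.999282836914062), 20.376434326171875) 288.0 (572.1, 255.2, 176.4, 27.1, 69.19) (570.1, 252.3, 174.4, 26.8, 69.19)
((265.10003662109375, 120.30001068115234), (21.0190372467041, 21.0190372467041), 26.56505012512207) 330.0 (776.2, -0.2, 65.6, 65.0, -27.67) (771.9, -0.3, 64.9, 64.3, -27.67)
((280.5, 69.0), (14.0, 129.0), 90.0) 1684.0 (938.9, -48.8, 400.5, 45.2, 89.24) (932.8, -48.3, 396.1, 44.7, 89.24)
```

```bash
cat >> h.py <<'E'
from scipy.spatial.transform import Rotation as Ro
def rel(target,yaw,pose=None):
    """shift in tool axes from sensed pose to target, and yaw change as twist (tool z down)"""
    s=r.sense(); p=np.array(s['eef_pos']); R=Ro.from_euler('xyz',s['tcp_rot']).as_matrix()
    d=R.T@(np.array(target)-p)
    Rt=Ro.from_euler('xyz',[np.pi,0,yaw]).as_matrix()
    tw=Ro.from_matrix(R.T@Rt).as_rotvec()
    print('pos',p.round(1),'rot',np.round(s['tcp_rot'],4),'t',s['clock'],'shift(tool)mm',d.round(1),'twist',tw.round(4),'F',np.round(s['contact_force'],1),'open',round(s['opening'],3))
E
python3 - <<'E'
from h import *
s=r.sense();c=r.calibration('wrist');R=Ro.from_euler('xyz',s['tcp_rot']).as_matrix()
o=-c['R'].T@c['t']; print('cam in tool',R.T@(o-s['eef_pos']),'axis',R.T@c['R'][2])
rel([540,200,230],1.208)
rel([500,-60,230],1.2)
E
```

```text
cam in tool [  82.75041291   -1.63555221 -143.38839   ] axis [-0.32024456  0.00111976  0.94733424]
pos [ 241.4 -576.1  230.7] rot [-3.1405 -0.      0.3968] t 0.15 shift(tool)mm [ 575.3 -600.4    1.4] twist [-1.000e-03 -5.000e-04 -8.112e-01] F [-0.3  0.1 -0.4] open 0.997
pos [ 241.4 -576.1  230.7] rot [-3.1405 -0.      0.3968] t 0.15 shift(tool)mm [ 438.  -376.1    1.1] twist [-1.000e-03 -5.000e-04 -8.032e-01] F [-0.3  0.1 -0.4] open 0.997
```

Request:
{"method": "jog_arm", "body": {"moves": [{"grip": -1,"translation": [0.03,-0.0225,0],"twist": [0,0,0]},{"grip": -1,"translation": [0.03,-0.0225,0],"twist": [0,0,0]},{"grip": -1,"translation": [0.03,-0.0225,0],"twist": [0,0,0]},{"grip": -1,"translation": [0.03,-0.0225,0],"twist": [0,0,0]},{"grip": -1,"translation": [0.03,-0.0225,0],"twist": [0,0,0]},{"grip": -1,"translation": [0.03,-0.0225,0],"twist": [0,0,0]},{"grip": -1,"translation": [0.03,-0.0225,0],"twist": [0,0,0]},{"grip": -1,"translation": [0.03,-0.0225,0],"twist": [0,0,0]}]}}

```text
clock: 0.82
eef_pos: [393.8, -316.0, 231.2]
tcp_rot: [-3.142, -0.0, 0.397]
contact_force: [1.0, 0.4, -0.3]
opening: 0.997
```

Request:
{"method": "jog_arm", "body": {"moves": [{"grip": -1,"translation": [0.03,-0.0225,0],"twist": [0,0,0]},{"grip": -1,"translation": [0.03,-0.0225,0],"twist": [0,0,0]},{"grip": -1,"translation": [0.03,-0.0225,0],"twist": [0,0,0]},{"grip": -1,"translation": [0.03,-0.0225,0],"twist": [0,0,0]},{"grip": -1,"translation": [0.03,-0.0225,0],"twist": [0,0,0]},{"grip": -1,"translation": [0.03,-0.0225,0],"twist": [0,0,0]},{"grip": -1,"translation": [0.02,-0.015,0],"twist": [0,0,0]},{"grip": -1,"translation": [0.01,-0.005,0],"twist": [0,0,0]},{"grip": -1,"translation": [0,0,0],"twist": [0,0,0]},{"grip": -1,"translation": [0,0,0],"twist": [0,0,0]}]}}

```text
clock: 1.65
eef_pos: [526.8, -93.7, 231.0]
tcp_rot: [-3.142, 0.001, 0.398]
contact_force: [-1.1, -0.2, -0.2]
opening: 1.001
```

Run:
```python
from h import *
rel([540,-60,230],1.2)
grab('wrist','w1')
```

```text
pos [526.8 -93.7 231. ] rot [-3.1416e+00  9.0000e-04  3.9800e-01] t 1.65 shift(tool)mm [ 25.2 -26.    1. ] twist [-4.00e-04  9.00e-04 -8.02e-01] F [-1.1 -0.2 -0.2] open 1.001
```

View pics/w1.png

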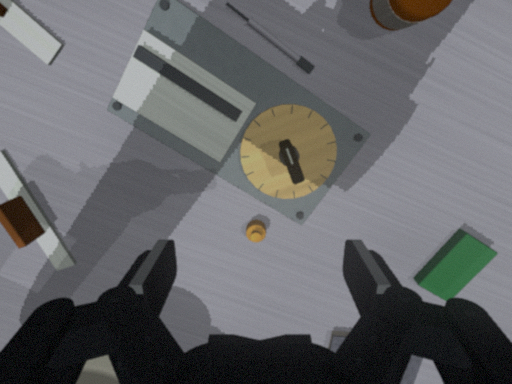

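The wrist view shows the blank at about (289,152), the knob bar from (283,140) to (297,183), the deck around (190,100), the guide bar from (135,48) to (240,120), and the scriber, weight and green block all clear. Measuring.

```bash
cat > jig.py <<'E'
from meas import *
def run(n,knob=True):
    im,d,c=load(n); hsv=cv2.cvtColor(im,cv2.COLOR_RGB2HSV)
    P=cloud(c,d)
    m=((hsv[...,0]>8)&(hsv[...,0]<30)&(hsv[...,1]>70)&(abs(P[...,0]-538)<75)&(abs(P[...,1]+125)<75)).astype(np.uint8)
    m=cv2.morphologyEx(m,cv2.MORPH_CLOSE,np.ones((5,5),np.uint8))
    cs,_=cv2.findContours(m,cv2.RETR_EXTERNAL,cv2.CHAIN_APPROX_NONE)
    k=max(cs,key=cv2.contourArea).reshape(-1,2)
    X=ray(c,k[:,0],k[:,1],18.5)[:,:2].astype(np.float32)
    print('blank',cv2.fitEllipse(X),cv2.minEnclosingCircle(X))
    # knob top by height
    m=((P[...,2]>60)&(P[...,2]<85)&(np.hypot(P[...,0]-538,P[...,1]+125)<45)).astype(np.uint8)
    cs,_=cv2.findContours(m,cv2.RETR_EXTERNAL,cv2.CHAIN_APPROX_NONE)
    if cs:
        k=max(cs,key=cv2.contourArea); print('knob',rect(c,k,72),len(k),np.median(P[m>0][:,2]))
    # guide bar
    m=((hsv[...,2]<60)&(P[...,2]>15)&(P[...,2]<45)&(abs(P[...,0]-551)<70)&(abs(P[...,1]-13)<80)).astype(np.uint8)
    cs,_=cv2.findContours(m,cv2.RETR_EXTERNAL,cv2.CHAIN_APPROX_NONE)
    for k in cs:
        if cv2.contourArea(k)>100: print('bar',rect(c,k,30),cv2.minAreaRect(k))
    m=((P[...,2]>16)&(P[...,2]<60)&(abs(P[...,0]-551)<80)&(abs(P[...,1]-13)<90)&(hsv[...,1]<60)).astype(np.uint8)
    m=cv2.morphologyEx(m,cv2.MORPH_OPEN,np.ones((3,3),np.uint8))
    cs,_=cv2.findContours(m,cv2.RETR_EXTERNAL,cv2.CHAIN_APPROX_NONE)
    for k in cs:
        if cv2.contourArea(k)>300: print('deck',rect(c,k,22),cv2.minAreaRect(k))
if __name__=='__main__':
    import sys; run(sys.argv[1])
E
python3 jig.py w1; echo; python3 jig.py top0
```

```text
blank ((540.2991333007812, -125.19296264648438), (117.35612487792969, 117.88829803466797), 146.4214324951172) ((540.2456665039062, -125.02973937988281), 59.792789459228516)
knob (541.1, -124.3, 45.6, 13.8, 44.35) 94 72.53272409858707
bar (568.6, -3.1, 97.7, 12.7, 80.24) ((199.5323486328125, 91.02058410644531), (90.65525817871094, 11.581171035766602), 32.47119140625)
deck (551.8, 12.3, 143.9, 84.3, 80.17) ((181.9241485595703, 95.69400024414062), (134.498779296875, 74.75804901123047), 31.079036712646484)

blank ((539.9962768554688, -124.54254913330078), (115.68621826171875, 116.86181640625), 48.47905349731445) ((540.4288940429688, -123.93406677246094), 59.72421646118164)
knob (539.4, -124.2, 42.4, 14.3, 44.02) 30 71.07513243256197
bar (570.4, 12.0, 123.6, 11.3, 79.99) ((261.5, 186.00001525878906), (41.75734329223633, 3.7811765670776367), 9.462322235107422)
deck (551.4, 12.6, 143.4, 83.9, 80.34) ((261.3451843261719, 192.7046356201172), (48.34149169921875, 28.11916732788086), 9.211027145385742)
```

Request:
{"method": "jog_arm", "body": {"moves": [{"grip": -1,"translation": [0,0,0],"twist": [0,0,-0.115]},{"grip": -1,"translation": [0,0,0],"twist": [0,0,-0.115]},{"grip": -1,"translation": [0,0,0],"twist": [0,0,-0.115]},{"grip": -1,"translation": [0,0,0],"twist": [0,0,-0.115]},{"grip": -1,"translation": [0,0,0],"twist": [0,0,-0.115]},{"grip": -1,"translation": [0,0,0],"twist": [0,0,-0.115]},{"grip": -1,"translation": [0,0,0],"twist": [0,0,-0.12]}]}}

```text
clock: 2.28
eef_pos: [526.2, -95.3, 231.3]
tcp_rot: [-3.141, 0.0, 1.21]
contact_force: [-0.3, 0.9, -0.3]
opening: 0.998
```

Request:
{"method": "jog_arm", "body": {"moves": [{"grip": -1,"translation": [0.03,-0.009,0],"twist": [0,0,0]},{"grip": -1,"translation": [0.035,-0.0105,0],"twist": [0,0,0]},{"grip": -1,"translation": [0.035,-0.0105,0],"twist": [0,0,0]},{"grip": -1,"translation": [0.035,-0.0105,0],"twist": [0,0,0]},{"grip": -1,"translation": [0.035,-0.0105,0],"twist": [0,0,0]},{"grip": -1,"translation": [0.035,-0.0105,0],"twist": [0,0,0]},{"grip": -1,"translation": [0.035,-0.0105,0],"twist": [0,0,0]},{"grip": -1,"translation": [0.032,-0.01,0],"twist": [0,0,0]},{"grip": -1,"translation": [0,0,0],"twist": [0,0,0]},{"grip": -1,"translation": [0,0,0],"twist": [0,0,0]}]}}

```text
clock: 3.12
eef_pos: [547.2, 189.6, 231.1]
tcp_rot: [-3.141, 0.001, 1.208]
contact_force: [-0.3, -0.5, 0.6]
opening: 1.003
```

```bash
cat > se.py <<'E'
from meas import *
def run(n,z=6,box=(572,255,120)):
    im,d,c=load(n); hsv=cv2.cvtColor(im,cv2.COLOR_RGB2HSV); P=cloud(c,d)
    near=np.hypot(P[...,0]-box[0],P[...,1]-box[1])<box[2]
    m=(near&(((hsv[...,1]<25)&(hsv[...,2]>135)&(P[...,2]<z+8))|((hsv[...,1]>100)&(P[...,2]>z-4)&(P[...,2]<z+60)))).astype(np.uint8)
    mb=(near&(hsv[...,1]<25)&(hsv[...,2]>135)&(P[...,2]<z+10)).astype(np.uint8)
    mb=cv2.morphologyEx(mb,cv2.MORPH_OPEN,np.ones((3,3),np.uint8))
    pts=np.argwhere(mb>0)[:,::-1]
    cs,_=cv2.findContours(mb,cv2.RETR_EXTERNAL,cv2.CHAIN_APPROX_NONE)
    ks=[k for k in cs if cv2.contourArea(k)>60]
    print('bar',[rect(c,k,z) for k in ks]); print('bar all',rect(c,np.concatenate(ks),z))
    mg=(near&(hsv[...,1]>100)&(abs(P[...,2]-z-38)<5)).astype(np.uint8)
    cs,_=cv2.findContours(mg,cv2.RETR_EXTERNAL,cv2.CHAIN_APPROX_NONE)
    k=max(cs,key=cv2.contourArea); print('grip top',rect(c,k,z+38),np.median(P[mg>0][:,2]),cv2.minAreaRect(k))
if __name__=='__main__': run('w2')
E
python3 - <<'E'
from h import *
rel([572,255,120],1.208)
grab('wrist','w2')
E
python3 se.py
```

```text
pos [547.2 189.6 231.1] rot [-3.1414e+00  6.0000e-04  1.2079e+00] t 3.1167 shift(tool)mm [ 70.  -0. 111.] twist [-0.0002  0.0006 -0.0001] F [-0.3 -0.5  0.6] open 1.003
bar [(569.5, 246.4, 235.3, 217.7, -20.81)]
bar all (569.5, 246.4, 235.3, 217.7, -20.81)
grip top (572.3, 253.9, 57.3, 9.7, 68.96) 44.74954493958519 ((260.5, 96.5), (55.0, 9.0), 90.0)
```

View pics/w2.png

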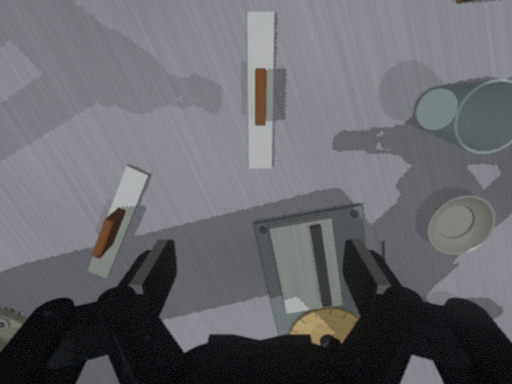

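The bar runs from (261,12) to (261,168) and the grip top is centred at (260,97). That agrees with the top view to about 1 mm, so I'm approaching.

Request:
{"method": "jog_arm", "body": {"moves": [{"grip": -1,"translation": [0.035,0,0.01],"twist": [0,0,0]},{"grip": -1,"translation": [0.0345,0,0.02],"twist": [0,0,0]},{"grip": -1,"translation": [0,0,0.04],"twist": [0,0,0]},{"grip": -1,"translation": [0,0,0.04],"twist": [0,0,0]},{"grip": -1,"translation": [0,0,0.035],"twist": [0,0,0]},{"grip": -1,"translation": [0,0,0.03],"twist": [0,0,0]},{"grip": -1,"translation": [0,0,0.02],"twist": [0,0,0]},{"grip": -1,"translation": [0,0,0.015],"twist": [0,0,0]},{"grip": -1,"translation": [0,0,0.006],"twist": [0,0,0]},{"grip": -1,"translation": [0,0,0],"twist": [0,0,0]}]}}

```text
clock: 4.0
eef_pos: [571.4, 252.4, 14.0]
tcp_rot: [-3.14, 0.002, 1.205]
contact_force: [0.1, 0.1, -0.6]
opening: 1.003
```

Request:
{"method": "jog_arm", "body": {"moves": [{"grip": -0.3,"translation": [0,0,0],"twist": [0,0,0]},{"grip": 0.2,"translation": [0,0,0],"twist": [0,0,0]},{"grip": 1,"translation": [0,0,0],"twist": [0,0,0]},{"grip": 1,"translation": [0,0,0],"twist": [0,0,0]},{"grip": 1,"translation": [0,0,0],"twist": [0,0,0]},{"grip": 1,"translation": [0,0,0],"twist": [0,0,0]},{"grip": 1,"translation": [0,0,0],"twist": [0,0,0]},{"grip": 1,"translation": [0,0,0],"twist": [0,0,0]},{"grip": 1,"translation": [0,0,0],"twist": [0,0,0]},{"grip": 1,"translation": [0,0,0],"twist": [0,0,0]}], "squeeze": 40}}

```text
clock: 4.83
eef_pos: [572.4, 255.0, 15.8]
tcp_rot: [3.141, -0.0, 1.207]
contact_force: [-1.0, -0.2, 6.1]
opening: 0.133
```

Run:
```python
from h import *
rel([572,254.5,14],1.206)
grab('wrist','w3')
```

```text
pos [572.4 255.   15.8] rot [ 3.1411e+00 -5.0000e-04  1.2069e+00] t 4.8333 shift(tool)mm [-0.6 -0.2  1.8] twist [ 0.0005 -0.0005  0.0009] F [-1.  -0.2  6.1] open 0.133
```

View pics/w3.png

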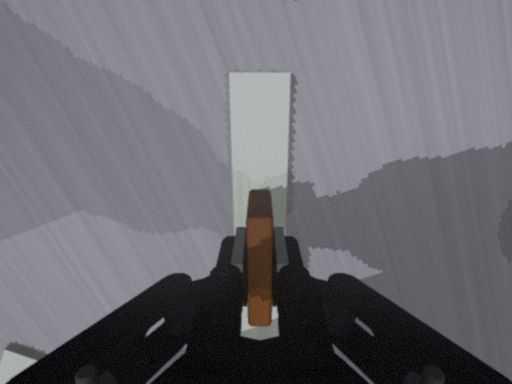

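Request:
{"method": "jog_arm", "body": {"moves": [{"grip": 1,"translation": [0,0,-0.01],"twist": [0,0,0]},{"grip": 1,"translation": [0,0,-0.03],"twist": [0,0,0]},{"grip": 1,"translation": [0,0,-0.03],"twist": [0,0,0]},{"grip": 1,"translation": [0,0,-0.015],"twist": [0,0,0]},{"grip": 1,"translation": [0,0,0],"twist": [0,0,0]},{"grip": 1,"translation": [0,0,0],"twist": [0,0,0]}]}}

```text
clock: 5.38
eef_pos: [572.4, 255.0, 101.1]
tcp_rot: [3.14, -0.001, 1.207]
contact_force: [0.0, 0.9, -0.4]
opening: 0.131
```

Run:
```python
from meas import *
rel([572,254.5,14],1.206)
im0,d0,c0=load('w3')
im,d,c=grab('wrist','w4')
s=r.sense()
P=cloud(c,d); Q=(P-s['eef_pos'])@Ro.from_euler('xyz',s['tcp_rot']).as_matrix()  # tool frame
for (u,v) in [(260,100),(260,150),(260,200),(260,250),(260,320)]: print((u,v),Q[v,u].round(1),im[v,u])
bar=(Q[...,2]>0)&(Q[...,2]<18)&(abs(Q[...,1])<30)&(abs(Q[...,0])<120)&(np.ptp(im,2)<15)&(im[...,0]>100)
q=Q[bar]; print(len(q),q.min(0),q.max(0),np.median(q[:,2]))
for lo in range(25,90,10):
    z=q[(q[:,0]>lo)&(q[:,0]<lo+10)]
    if len(z): print(lo,z[:,1].min().round(1),z[:,1].max().round(1),np.median(z[:,2]).round(1))
print(np.percentile(q[:,0],99.5))
```

```text
pos [572.4 255.  101.1] rot [ 3.1404e+00 -1.2000e-03  1.2069e+00] t 5.3833 shift(tool)mm [-0.7 -0.3 87.1] twist [ 0.0012 -0.0012  0.0009] F [ 0.   0.9 -0.4] open 0.131
(260, 100) [76.4  0.1  8. ] [179 185 184]
(260, 150) [50.9  0.1  7.6] [178 182 183]
(260, 200) [ 29.6   0.1 -10. ] [71 57 50]
(260, 250) [ 13.8  -0.  -30.3] [79 57 42]
(260, 320) [-25.3  -0.  -30.6] [110  73  43]
8510 [-78.87314022 -15.12262293   5.0695469 ] [89.63338376 15.05430008  9.96663258] 7.694725094712685
25 -14.9 15.0 7.7
35 -15.1 15.0 7.7
45 -14.8 15.0 7.7
55 -15.1 14.9 7.7
65 -15.1 15.0 7.7
75 -15.0 15.1 7.7
85 -15.1 14.9 7.6
89.57390760291841
```

View pics/w4.png

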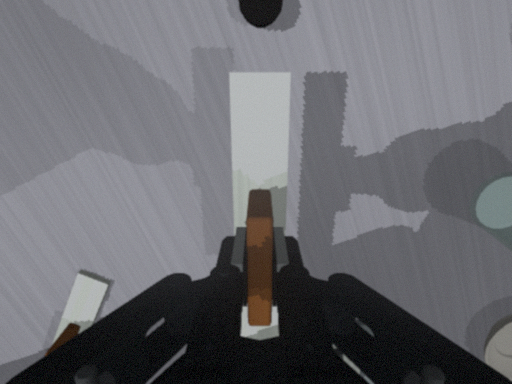

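The bar is held squarely: edges at ±15 mm and the end at 89.6 mm from the TCP. Next: rotate to the guide direction and carry it to the deck.

Request:
{"method": "jog_arm", "body": {"moves": [{"grip": 1,"translation": [0,0,0],"twist": [0,0,-0.065]},{"grip": 1,"translation": [0,0,0],"twist": [0,0,-0.065]},{"grip": 1,"translation": [0,0,0],"twist": [0,0,-0.065]},{"grip": 1,"translation": [0,0,0],"twist": [0,0,0]}]}}

```text
clock: 5.77
eef_pos: [570.9, 254.3, 98.4]
tcp_rot: [-3.139, 0.002, 1.405]
contact_force: [0.6, 0.6, -1.0]
opening: 0.132
```

Run:
```python
from h import *
rel([543.3,11.5,50],1.4015)
```

```text
pos [570.9 254.3  98.4] rot [-3.1389e+00  1.7000e-03  1.4048e+00] t 5.7667 shift(tool)mm [-243.9   13.1   48.7] twist [-0.0027  0.0017  0.0033] F [ 0.6  0.6 -1. ] open 0.132
```

Request:
{"method": "jog_arm", "body": {"moves": [{"grip": 1,"translation": [-0.02,0.001,0],"twist": [0,0,0]},{"grip": 1,"translation": [-0.035,0.002,0],"twist": [0,0,0]},{"grip": 1,"translation": [-0.035,0.002,0],"twist": [0,0,0]},{"grip": 1,"translation": [-0.035,0.002,0],"twist": [0,0,0]},{"grip": 1,"translation": [-0.035,0.002,0],"twist": [0,0,0]},{"grip": 1,"translation": [-0.035,0.002,0],"twist": [0,0,0]},{"grip": 1,"translation": [-0.03,0.001,0],"twist": [0,0,0]},{"grip": 1,"translation": [-0.019,0,0.01],"twist": [0,0,0]},{"grip": 1,"translation": [0,0,0.02],"twist": [0,0,0]},{"grip": 1,"translation": [0,0,0.018],"twist": [0,0,0]}]}}

```text
clock: 6.6
eef_pos: [542.2, 10.8, 51.1]
tcp_rot: [-3.141, 0.0, 1.397]
contact_force: [-0.2, -0.3, -1.4]
opening: 0.131
```

Request:
{"method": "jog_arm", "body": {"moves": [{"grip": 1,"translation": [0,0,0],"twist": [0,0,0]},{"grip": 1,"translation": [0,0,0],"twist": [0,0,0]},{"grip": 1,"translation": [0,0,0],"twist": [0,0,0]}]}}

```text
clock: 6.85
eef_pos: [542.8, 12.4, 52.4]
tcp_rot: [-3.141, 0.0, 1.401]
contact_force: [0.2, -0.5, -1.2]
opening: 0.127
```

Run:
```python
from h import *
rel([543.3,11.5,40],1.4015)
grab('wrist','w5')
grab('top','top5')
```

```text
pos [542.8  12.4  52.4] rot [-3.1410e+00  1.0000e-04  1.4012e+00] t 6.85 shift(tool)mm [-0.8  0.6 12.4] twist [-0.0006  0.0001 -0.0003] F [ 0.2 -0.5 -1.2] open 0.127
```

View pics/w5.png

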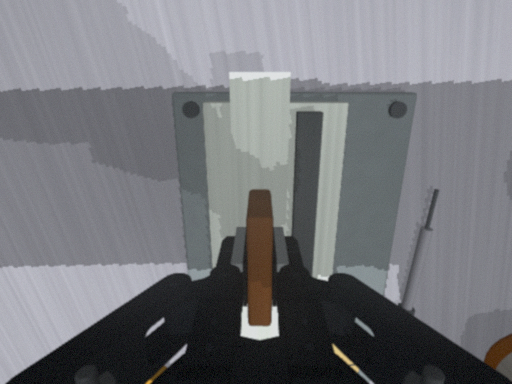

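View pics/top5.png

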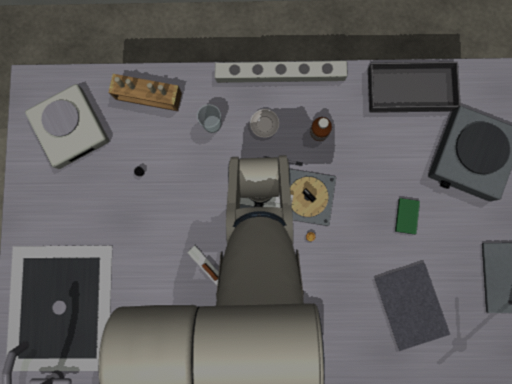

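The wrist view shows the bar (230–290 columns) parallel to the guide (295–322), on its wide-deck side with a small gap. Checking the angle, then lowering.

Run:
```python
from h import *
im,d,c=load('w5')
g=im.max(2)
pts=[]
for v in range(116,190,3):
    row=g[v,292:345].astype(int); dark=np.where(row<75)[0]
    if len(dark)>8: pts.append((v,292+dark[0],292+dark[-1]))
pts=np.array(pts); print(pts[::5].tolist())
s=r.sense(); R=Ro.from_euler('xyz',s['tcp_rot']).as_matrix()
for j,z in((1,30),(2,30)):
    X=(ray(c,pts[:,j]+(-.5 if j==1 else .5),pts[:,0],z)-s['eef_pos'])@R
    p=np.polyfit(X[:,0],X[:,1],1); print(p, 'angle deg',np.degrees(np.arctan(p[0])))
```

```text
[[122, 297, 317]]
[ 0.05124972 16.37790521] angle deg 2.933825654125559
[-0.16679607 42.44824014] angle deg -9.469535692691279
```

Request:
{"method": "jog_arm", "body": {"moves": [{"grip": 1,"translation": [0,0,0.006],"twist": [0,0,0]},{"grip": 1,"translation": [0,0,0.003],"twist": [0,0,0]},{"grip": 1,"translation": [0,0,0.0015],"twist": [0,0,0]},{"grip": 1,"translation": [0,0,0.0005],"twist": [0,0,0]},{"grip": 1,"translation": [0,0,0],"twist": [0,0,0]}]}}

```text
clock: 7.37
eef_pos: [542.7, 12.3, 41.1]
tcp_rot: [-3.141, 0.0, 1.402]
contact_force: [-0.4, -0.2, -0.3]
opening: 0.136
```

That edge fit had too few points, so I'm discarding it and redoing it with a better threshold.

```bash
cat > gd.py <<'E'
from h import *
import sys
im,d,c=grab('wrist',sys.argv[1])
s=r.sense(); R=Ro.from_euler('xyz',s['tcp_rot']).as_matrix()
g=cv2.cvtColor(im,cv2.COLOR_RGB2GRAY).astype(float)
gx=np.diff(cv2.GaussianBlur(g,(3,3),0),axis=1)
L=[];Rr=[];E=[]
for v in range(116,185,3):
    a=285+np.argmin(gx[v,285:312]); b=308+np.argmax(gx[v,308:335]); L.append((a+.5,v));Rr.append((b+.5,v))
print(L[::5],Rr[::5], g[150,285:330:4])
for n,A in(('face',L),('back',Rr)):
    A=np.array(A); X=(ray(c,A[:,0],A[:,1],30)-s['eef_pos'])@R
    p=np.polyfit(X[:,0],X[:,1],1); res=X[:,1]-np.polyval(p,X[:,0]); k=abs(res)<1; p=np.polyfit(X[k,0],X[k,1],1)
    print(n,'deg',np.degrees(np.arctan(p[0])).round(2),'y at x=0,60',np.polyval(p,[0,60]).round(2),k.sum())
E
python3 gd.py w6
```

```text
[(np.float64(298.5), 116), (np.float64(297.5), 131), (np.float64(297.5), 146), (np.float64(296.5), 161), (np.float64(295.5), 176)] [(np.float64(327.5), 116), (np.float64(326.5), 131), (np.float64(325.5), 146), (np.float64(324.5), 161), (np.float64(322.5), 176)] [176. 159. 155. 106.  75.  84.  78.  82.  73.  76. 128. 169.]
face deg 0.15 y at x=0,60 [19.38 19.53] 23
back deg 0.16 y at x=0,60 [34.34 34.51] 23
```

Request:
{"method": "jog_arm", "body": {"moves": [{"grip": 1,"translation": [0,0,0.001],"twist": [0,0,0]},{"grip": 1,"translation": [0,0,0.001],"twist": [0,0,0]},{"grip": 1,"translation": [0,0,0.001],"twist": [0,0,0]},{"grip": 1,"translation": [0,0,0],"twist": [0,0,0]}]}}

```text
clock: 7.75
eef_pos: [542.7, 12.2, 38.1]
tcp_rot: [-3.141, 0.0, 1.402]
contact_force: [0.2, -0.5, -0.8]
opening: 0.13
```

Request:
{"method": "jog_arm", "body": {"moves": [{"grip": 1,"translation": [0,0,0.001],"twist": [0,0,0.002]},{"grip": 1,"translation": [0,0,0],"twist": [0,0,0]},{"grip": 1,"translation": [0,0,0],"twist": [0,0,0]}]}}

```text
clock: 8.0
eef_pos: [542.9, 12.2, 37.7]
tcp_rot: [3.142, 0.0, 1.4]
contact_force: [-2.6, -1.0, 6.3]
opening: 0.133
```

Request:
{"method": "jog_arm", "body": {"moves": [{"grip": 1,"translation": [0,0,0.0007],"twist": [0,0,0]},{"grip": 1,"translation": [0,0,0],"twist": [0,0,0]},{"grip": 1,"translation": [0,0,0],"twist": [0,0,0]}]}}

```text
clock: 8.25
eef_pos: [542.9, 12.2, 37.7]
tcp_rot: [3.141, -0.0, 1.4]
contact_force: [-4.8, -0.4, 15.3]
opening: 0.133
```

The bar touched down at TCP z = 37.7, as predicted. I'm easing off a little and sliding against the guide.

Request:
{"method": "jog_arm", "body": {"moves": [{"grip": 1,"translation": [0,0,-0.0008],"twist": [0,0,0]},{"grip": 1,"translation": [0,0.001,0],"twist": [0,0,0]},{"grip": 1,"translation": [0,0.001,0],"twist": [0,0,0]},{"grip": 1,"translation": [0,0.001,0],"twist": [0,0,0]},{"grip": 1,"translation": [0,0.0005,0],"twist": [0,0,0]},{"grip": 1,"translation": [0,0.0005,0],"twist": [0,0,0]},{"grip": 1,"translation": [0,0,0],"twist": [0,0,0]},{"grip": 1,"translation": [0,0,0],"twist": [0,0,0]}]}}

```text
clock: 8.92
eef_pos: [545.2, 11.8, 37.7]
tcp_rot: [-3.138, 0.0, 1.4]
contact_force: [-9.0, 1.6, 15.0]
opening: 0.136
```

Request:
{"method": "jog_arm", "body": {"moves": [{"grip": 1,"translation": [0,0.0005,0],"twist": [0,0,0]},{"grip": 1,"translation": [0,0,0],"twist": [0,0,0]},{"grip": 1,"translation": [0,0,0],"twist": [0,0,0]}]}}

```text
clock: 9.17
eef_pos: [545.2, 11.8, 37.7]
tcp_rot: [-3.137, 0.0, 1.399]
contact_force: [-9.0, 1.7, 17.2]
opening: 0.136
```

Request:
{"method": "jog_arm", "body": {"moves": [{"grip": 1,"translation": [0,0,-0.001],"twist": [0,0,0]},{"grip": 1,"translation": [0,0,0],"twist": [0,0,0]},{"grip": 1,"translation": [0,0,0],"twist": [0,0,0]}]}}

```text
clock: 9.42
eef_pos: [547.6, 11.4, 38.3]
tcp_rot: [3.141, -0.0, 1.4]
contact_force: [-0.3, 0.6, -0.5]
opening: 0.132
```

```bash
python3 gd.py w7; python3 -c "
from h import *
s=r.sense(); print(s['contact_force'],s['wrist_torque'],s['eef_pos'])"
```

```text
[(np.float64(289.5), 116), (np.float64(289.5), 131), (np.float64(288.5), 146), (np.float64(288.5), 161), (np.float64(287.5), 176)] [(np.float64(318.5), 116), (np.float64(317.5), 131), (np.float64(316.5), 146), (np.float64(315.5), 161), (np.float64(314.5), 176)] [171.  82.  76.  78.  77.  76.  77.  76. 151. 171. 170. 175.]
face deg 0.09 y at x=0,60 [14.71 14.8 ] 23
back deg -0.03 y at x=0,60 [29.6  29.58] 23
[-0.1167736  -0.47065187 -0.79683964] [-0.00388076  0.01501625 -0.00793907] [547.53348852  11.41253054  38.23639768]
```

View pics/w7.png

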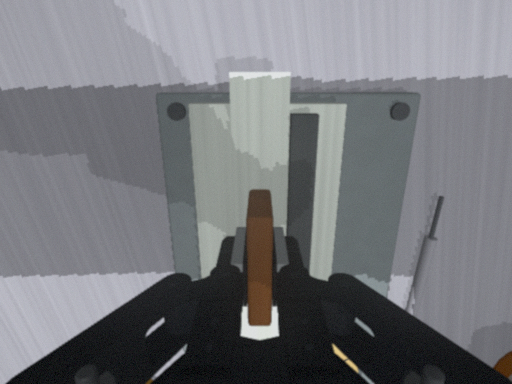

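Request:
{"method": "jog_arm", "body": {"moves": [{"grip": 1,"translation": [0,0.0005,0],"twist": [0,0,0]},{"grip": 1,"translation": [0,0.0005,0],"twist": [0,0,0]},{"grip": 1,"translation": [0,0,0],"twist": [0,0,0]},{"grip": 1,"translation": [0,0,0],"twist": [0,0,0]}]}}

```text
clock: 9.8
eef_pos: [548.3, 11.2, 38.3]
tcp_rot: [-3.142, 0.0, 1.4]
contact_force: [-0.1, 0.6, -1.0]
opening: 0.134
```

Request:
{"method": "jog_arm", "body": {"moves": [{"grip": 1,"translation": [0,0.0005,0],"twist": [0,0,0]},{"grip": 1,"translation": [0,0,0],"twist": [0,0,0]},{"grip": 1,"translation": [0,0,0],"twist": [0,0,0]}]}}

```text
clock: 10.05
eef_pos: [548.7, 11.2, 38.3]
tcp_rot: [-3.141, 0.0, 1.4]
contact_force: [-0.5, -0.0, -1.5]
opening: 0.133
```

Request:
{"method": "jog_arm", "body": {"moves": [{"grip": 1,"translation": [0,0.0005,0],"twist": [0,0,0]},{"grip": 1,"translation": [0,0,0],"twist": [0,0,0]},{"grip": 1,"translation": [0,0,0],"twist": [0,0,0]}]}}

```text
clock: 10.3
eef_pos: [548.7, 11.2, 38.2]
tcp_rot: [-3.14, 0.0, 1.4]
contact_force: [-3.2, 1.2, 0.2]
opening: 0.133
```

Request:
{"method": "jog_arm", "body": {"moves": [{"grip": 1,"translation": [0,0.0005,0],"twist": [0,0,0]},{"grip": 1,"translation": [0,0,0],"twist": [0,0,0]},{"grip": 1,"translation": [0,0,0],"twist": [0,0,0]}]}}

```text
clock: 10.55
eef_pos: [548.7, 11.1, 38.2]
tcp_rot: [-3.14, 0.0, 1.4]
contact_force: [-4.8, 1.5, 1.4]
opening: 0.13
```

Guide contact shows as −4.8 N at x = 548.7. Now I'll press down onto the deck, keep a light side push, and release with a small opening.

Request:
{"method": "jog_arm", "body": {"moves": [{"grip": 1,"translation": [0,0.0005,0.0005],"twist": [0,0,0]},{"grip": 1,"translation": [0,0,0.0003],"twist": [0,0,0]},{"grip": 1,"translation": [0,0,0],"twist": [0,0,0]},{"grip": 1,"translation": [0,0,0],"twist": [0,0,0]}]}}

```text
clock: 10.88
eef_pos: [548.7, 11.1, 37.8]
tcp_rot: [-3.139, 0.0, 1.4]
contact_force: [-8.2, 0.7, 8.6]
opening: 0.133
```

```bash
python3 -c "
from h import *
rel([548.3,10.6,37.7],1.4015)
s=r.sense(); print(s['wrist_torque'])"
```

```text
pos [548.7  11.1  37.8] rot [-3.1386e+00  3.0000e-04  1.3997e+00] t 10.8833 shift(tool)mm [-0.5 -0.3  0.1] twist [-0.003   0.0003 -0.0018] F [-8.2  0.7  8.6] open 0.133
[0.33523732 1.387159   0.0720908 ]
```

Request:
{"method": "jog_arm", "body": {"moves": [{"grip": 0.6,"translation": [0,0,0],"twist": [0,0,0]},{"grip": 0.4,"translation": [0,0,0],"twist": [0,0,0]},{"grip": 0.2,"translation": [0,0,0],"twist": [0,0,0]},{"grip": 0.2,"translation": [0,0,0],"twist": [0,0,0]},{"grip": 0.2,"translation": [0,0,0],"twist": [0,0,0]},{"grip": 0.2,"translation": [0,0,0],"twist": [0,0,0]}]}}

```text
clock: 11.38
eef_pos: [550.5, 10.9, 37.6]
tcp_rot: [3.141, -0.0, 1.4]
contact_force: [-0.4, -0.6, -0.0]
opening: 0.4
```

Request:
{"method": "jog_arm", "body": {"moves": [{"grip": 0.2,"translation": [0,0,-0.01],"twist": [0,0,0]},{"grip": 0.2,"translation": [0,0,-0.02],"twist": [0,0,0]},{"grip": 0.2,"translation": [0,0,-0.04],"twist": [0,0,0]},{"grip": 0.2,"translation": [0,0,-0.04],"twist": [0,0,0]},{"grip": 0.2,"translation": [0,0,-0.04],"twist": [0,0,0]},{"grip": 0.2,"translation": [0,0,-0.03],"twist": [0,0,0]},{"grip": 0.2,"translation": [-0.02,0,0],"twist": [0,0,0]},{"grip": 0.2,"translation": [-0.04,0,0],"twist": [0,0,0]},{"grip": 0.2,"translation": [-0.04,0,0],"twist": [0,0,0]},{"grip": 0.2,"translation": [-0.035,0,0],"twist": [0,0,0]}]}}

```text
clock: 12.22
eef_pos: [526.8, -123.7, 218.8]
tcp_rot: [3.14, 0.0, 1.401]
contact_force: [0.3, -0.7, -0.2]
opening: 0.403
```

Request:
{"method": "jog_arm", "body": {"moves": [{"grip": 0.2,"translation": [0,0,0],"twist": [0,0,0.115]},{"grip": 0.2,"translation": [0,0,0],"twist": [0,0,0.115]},{"grip": 0.2,"translation": [0,0,0],"twist": [0,0,0]},{"grip": 0.2,"translation": [0,0,0],"twist": [0,0,0]}]}}

```text
clock: 12.55
eef_pos: [527.2, -122.2, 218.1]
tcp_rot: [3.141, -0.0, 1.173]
contact_force: [-0.8, -0.5, -0.9]
opening: 0.403
```

```bash
python3 - <<'E'
from h import *
rel([540.3,-125,130],0.771)
grab('wrist','w8')
E
python3 jig.py w8
```

```text
pos [ 527.2 -122.2  218.1] rot [ 3.1412e+00 -1.0000e-04  1.1730e+00] t 12.55 shift(tool)mm [ 2.5 13.1 88.1] twist [ 4.00e-04 -2.00e-04  4.02e-01] F [-0.8 -0.5 -0.9] open 0.403
blank ((540.3915405273438, -127.11531066894531), (112.83525848388672, 119.3502426147461), 96.58087921142578) ((540.1378173828125, -125.40547943115234), 59.68336486816406)
knob (540.2, -124.0, 45.1, 15.2, 44.15) 97 72.40618200575773
bar (567.2, -8.3, 86.2, 11.4, 80.26) ((252.5117645263672, 43.552940368652344), (91.32772064208984, 11.388849258422852), 77.47119140625)
deck (547.2, -14.1, 133.6, 83.9, 80.22) ((238.70555114746094, 54.495025634765625), (135.22488403320312, 81.93936920166016), 74.57783508300781)
```

View pics/w8.png

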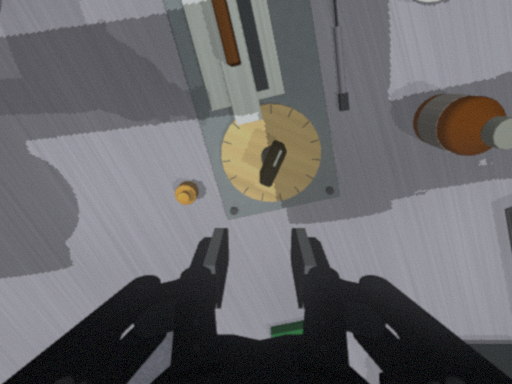

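Run:
```python
from h import *
im,d,c=load('w8')
cv2.imwrite('pics/crop8.png',cv2.resize(cv2.cvtColor(im[0:210,160:360],cv2.COLOR_RGB2BGR),None,fx=3.6,fy=2.8,interpolation=cv2.INTER_CUBIC))
o=np.array([540.3,-125,0]);a=np.radians(-9.7)
P=cloud(c,d)-o; X=P[...,0]*np.cos(a)+P[...,1]*np.sin(a); Y=-P[...,0]*np.sin(a)+P[...,1]*np.cos(a)
m=(P[...,2]>25)&(P[...,2]<32)&(X<-0)&(X>-50)&(Y>30)&(Y<200)&(im.min(2)>100)
print('bar top jig y min',np.percentile(Y[m],1),'z',np.median(P[m][:,2]))
for lo in (65,80,95,120):
    k=m&(Y>lo)&(Y<lo+10); print(lo,np.percentile(X[k],1).round(1),np.percentile(X[k],99).round(1),k.sum())
```

```text
bar top jig y min 45.53494624550551 z 28.786630676254592
65 -29.6 -0.3 259
80 -29.6 -0.3 274
95 -29.5 -0.6 281
120 -29.8 -0.1 149
```

View pics/crop8.png

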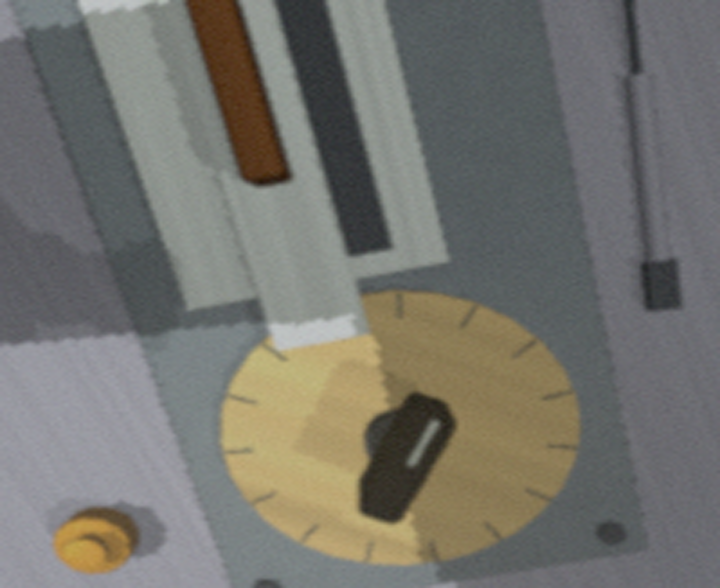

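The straightedge lies flat and flush: jig x from −29.6 to −0.3, its end at y = 45.5 (about 14.5 mm over the rim), and clear of the knob. Now gripping the knob.

Request:
{"method": "jog_arm", "body": {"moves": [{"grip": 0.2,"translation": [0,0,0],"twist": [0,0,0.1]},{"grip": 0.2,"translation": [0,0,0],"twist": [0,0,0.1]},{"grip": 0.2,"translation": [0,0,0],"twist": [0,0,0.1]},{"grip": 0.2,"translation": [0,0,0],"twist": [0,0,0.1]},{"grip": 0.2,"translation": [0,0,0],"twist": [0,0,0]},{"grip": 0.2,"translation": [0,0,0],"twist": [0,0,0]},{"grip": 0.2,"translation": [0,0,0],"twist": [0,0,0]}]}}

```text
clock: 13.18
eef_pos: [527.4, -121.8, 217.7]
tcp_rot: [3.142, -0.0, 0.775]
contact_force: [-0.7, 0.1, -0.5]
opening: 0.399
```

Run:
```python
from h import *
rel([540.3,-124.6,100],0.771)
```

```text
pos [ 527.4 -121.8  217.7] rot [ 3.1415 -0.      0.7749] t 13.1833 shift(tool)mm [  7.3  11.1 117.7] twist [ 0.0001 -0.      0.0039] F [-0.7  0.1 -0.5] open 0.399
```

Request:
{"method": "jog_arm", "body": {"moves": [{"grip": 0.2,"translation": [0.0073,0.0111,0.01],"twist": [0,0,0.004]},{"grip": 0.2,"translation": [0,0,0.035],"twist": [0,0,0]},{"grip": 0.2,"translation": [0,0,0.035],"twist": [0,0,0]},{"grip": 0.2,"translation": [0,0,0.025],"twist": [0,0,0]},{"grip": 0.2,"translation": [0,0,0.013],"twist": [0,0,0]},{"grip": 0.2,"translation": [0,0,0],"twist": [0,0,0]},{"grip": 0.2,"translation": [0,0,0],"twist": [0,0,0]},{"grip": 0.2,"translation": [0,0,0],"twist": [0,0,0]}]}}

```text
clock: 13.85
eef_pos: [541.1, -125.1, 100.6]
tcp_rot: [3.14, -0.001, 0.767]
contact_force: [0.3, 1.0, 0.1]
opening: 0.403
```

Run:
```python
from h import *
rel([540.3,-124.6,37],0.771)
grab('wrist','w9')
```

```text
pos [ 541.1 -125.1  100.6] rot [ 3.1404e+00 -8.0000e-04  7.6730e-01] t 13.85 shift(tool)mm [-0.2 -1.  63.6] twist [ 0.0012 -0.0008 -0.0037] F [0.3 1.  0.1] open 0.403
```

View pics/w9.png

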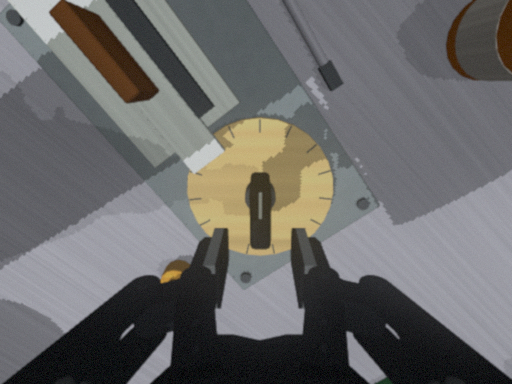

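The knob bar stands vertical in the wrist image at column 260, centred between the fingers (220 and 303). The straightedge end at (205,158) is clear. Descending and gripping.

Request:
{"method": "jog_arm", "body": {"moves": [{"grip": 0.2,"translation": [0,-0.0005,0.015],"twist": [0,0,-0.003]},{"grip": 0.2,"translation": [0,0,0.02],"twist": [0,0,0]},{"grip": 0.2,"translation": [0,0,0.018],"twist": [0,0,0]},{"grip": 0.2,"translation": [0,0,0.01],"twist": [0,0,0]},{"grip": 0.2,"translation": [0,0,0],"twist": [0,0,0]},{"grip": 0.2,"translation": [0,0,0],"twist": [0,0,0]},{"grip": 0.2,"translation": [0,0,0],"twist": [0,0,0]}]}}

```text
clock: 14.48
eef_pos: [540.8, -124.8, 37.8]
tcp_rot: [3.14, -0.001, 0.769]
contact_force: [-0.4, 0.3, 0.1]
opening: 0.402
```

Request:
{"method": "jog_arm", "body": {"moves": [{"grip": 0.5,"translation": [0,0,0],"twist": [0,0,0]},{"grip": 0.6,"translation": [0,0,0],"twist": [0,0,0]},{"grip": 1,"translation": [0,0,0],"twist": [0,0,0]},{"grip": 1,"translation": [0,0,0],"twist": [0,0,0]},{"grip": 1,"translation": [0,0,0],"twist": [0,0,0]},{"grip": 1,"translation": [0,0,0],"twist": [0,0,0]},{"grip": 1,"translation": [0,0,0],"twist": [0,0,0]},{"grip": 1,"translation": [0,0,0],"twist": [0,0,0]}], "squeeze": 60}}

```text
clock: 15.15
eef_pos: [541.3, -125.5, 37.8]
tcp_rot: [3.139, -0.001, 0.769]
contact_force: [0.6, -4.2, 5.5]
opening: 0.155
```

Run:
```python
from h import *
rel([540.3,-124.6,37],0.771)
print(r.sense()['wrist_torque'],r.sense()['qpos'])
grab('wrist','w10')
```

```text
pos [ 541.3 -125.5   37.8] rot [ 3.1387e+00 -1.2000e-03  7.6900e-01] t 15.15 shift(tool)mm [-0.1 -1.3  0.8] twist [ 0.0029 -0.0012 -0.002 ] F [ 0.6 -4.2  5.5] open 0.155
[-0.50834968  0.0159968   0.05290336] [-2.30107346e-01  5.03437760e-01  1.92159775e+00 -8.63370625e-04
  7.13427638e-01  5.72366841e-01]
```

View pics/w10.png

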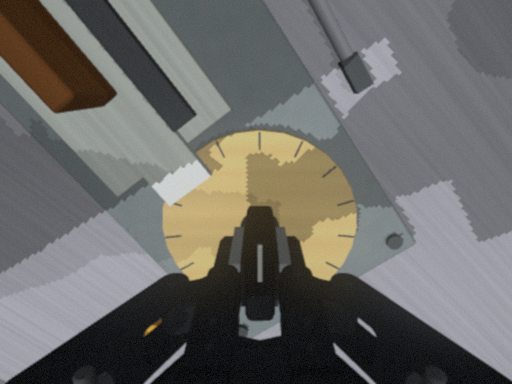

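The knob is gripped (opening 0.155 ≈ 13.2 mm). I'll take out the small side offset, then turn one click (24° = 0.4189 rad).

Request:
{"method": "jog_arm", "body": {"moves": [{"grip": 1,"translation": [0,0.0007,0],"twist": [0,0,0]},{"grip": 1,"translation": [0,0,0],"twist": [0,0,-0.03]},{"grip": 1,"translation": [0,0,0],"twist": [0,0,-0.05]},{"grip": 1,"translation": [0,0,0],"twist": [0,0,-0.06]},{"grip": 1,"translation": [0,0,0],"twist": [0,0,-0.07]},{"grip": 1,"translation": [0,0,0],"twist": [0,0,-0.07]},{"grip": 1,"translation": [0,0,0],"twist": [0,0,-0.06]},{"grip": 1,"translation": [0,0,0],"twist": [0,0,-0.05]},{"grip": 1,"translation": [0,0,0],"twist": [0,0,-0.029]},{"grip": 1,"translation": [0,0,0],"twist": [0,0,0]}]}}

```text
clock: 16.03
eef_pos: [540.8, -125.2, 37.7]
tcp_rot: [3.141, -0.0, 1.19]
contact_force: [-2.1, -0.4, 9.5]
opening: 0.155
```

Run:
```python
from h import *
rel([541,-125.2,37.8],0.769+0.4189)
print(r.sense()['wrist_torque'])
```

```text
pos [ 540.8 -125.2   37.7] rot [ 3.1407e+00 -2.0000e-04  1.1897e+00] t 16.0333 shift(tool)mm [ 0.1  0.2 -0.1] twist [ 0.0009 -0.0002  0.0018] F [-2.1 -0.4  9.5] open 0.155
[0.1319035  0.49204744 0.03486177]
```

First click done: yaw advanced 0.42 and forces are small. Second click next.

Request:
{"method": "jog_arm", "body": {"moves": [{"grip": 1,"translation": [0,0,-0.0003],"twist": [0,0,-0.03]},{"grip": 1,"translation": [0,0,0],"twist": [0,0,-0.05]},{"grip": 1,"translation": [0,0,0],"twist": [0,0,-0.06]},{"grip": 1,"translation": [0,0,0],"twist": [0,0,-0.07]},{"grip": 1,"translation": [0,0,0],"twist": [0,0,-0.07]},{"grip": 1,"translation": [0,0,0],"twist": [0,0,-0.06]},{"grip": 1,"translation": [0,0,0],"twist": [0,0,-0.05]},{"grip": 1,"translation": [0,0,0],"twist": [0,0,-0.029]},{"grip": 1,"translation": [0,0,0],"twist": [0,0,0]}]}}

```text
clock: 16.78
eef_pos: [540.1, -125.1, 37.7]
tcp_rot: [-3.141, -0.0, 1.609]
contact_force: [-2.2, -0.7, 8.2]
opening: 0.157
```

Run:
```python
from h import *
rel([541,-125.2,37.8],0.769+0.4189*2)
print(r.sense()['wrist_torque'])
```

```text
pos [ 540.1 -125.1   37.7] rot [-3.1413e+00 -1.0000e-04  1.6088e+00] t 16.7833 shift(tool)mm [-0.2  0.8 -0.1] twist [-0.0003 -0.0001  0.002 ] F [-2.2 -0.7  8.2] open 0.157
[0.00508286 0.61112777 0.03501123]
```

Request:
{"method": "jog_arm", "body": {"moves": [{"grip": 1,"translation": [0,0,0],"twist": [0,0,-0.03]},{"grip": 1,"translation": [0,0,0],"twist": [0,0,-0.05]},{"grip": 1,"translation": [0,0,0],"twist": [0,0,-0.06]},{"grip": 1,"translation": [0,0,0],"twist": [0,0,-0.07]},{"grip": 1,"translation": [0,0,0],"twist": [0,0,-0.07]},{"grip": 1,"translation": [0,0,0],"twist": [0,0,-0.06]},{"grip": 1,"translation": [0,0,0],"twist": [0,0,-0.045]},{"grip": 1,"translation": [0,0,0],"twist": [0,0,-0.025]},{"grip": 1,"translation": [0,0,0],"twist": [0,0,0]},{"grip": 1,"translation": [0,0,0],"twist": [0,0,0]}]}}

```text
clock: 17.62
eef_pos: [539.5, -125.2, 37.7]
tcp_rot: [-3.14, -0.001, 2.017]
contact_force: [-5.0, -2.0, 11.8]
opening: 0.153
```

```bash
python3 - <<'E'
from h import *
rel([541,-125.2,37.8],0.769+1.2566)
print(r.sense()['wrist_torque'])
grab('wrist','w11'); grab('top','top11'); grab('scene','sc11')
E
python3 jig.py top11
```

```text
pos [ 539.5 -125.2   37.7] rot [-3.1403e+00 -6.0000e-04  2.0171e+00] t 17.6167 shift(tool)mm [-0.6  1.3 -0.1] twist [-0.0013 -0.0006 -0.0085] F [-5.  -2.  11.8] open 0.153
[-0.22124316  0.94149594 -0.00984723]
blank ((519.7681274414062, -172.54312133789062), (14.828780174255371, 21.717084884643555), 50.36567306518555) ((520.6914672851562, -174.00360107421875), 10.967187881469727)
bar (570.2, 10.5, 126.5, 12.0, 80.72) ((261.99420166015625, 186.03758239746094), (42.72807312011719, 4.029515266418457), 8.746162414550781)
deck (551.7, 15.2, 169.5, 84.5, 80.46) ((260.4750671386719, 192.656005859375), (57.074073791503906, 28.240800857543945), 9.090275764465332)
```

View pics/w11.png

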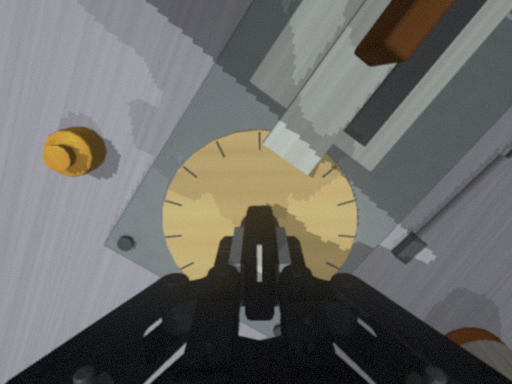

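View pics/sc11.png

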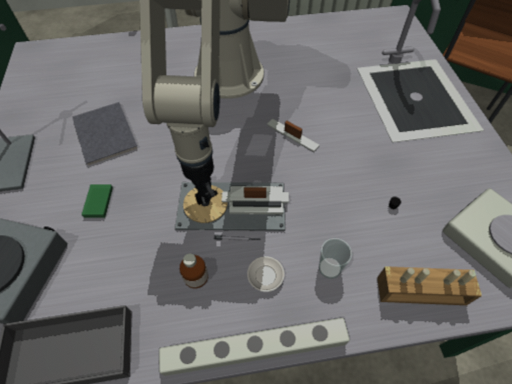

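The knob is at +1.248 rad, about 0.01 short of the third stop. The tick/bar alignment matches the pre-turn picture (tick at column 260), so there was no slip. I'll trim the last 0.01 rad, relieve the small vertical load, and recheck the straightedge.

Request:
{"method": "jog_arm", "body": {"moves": [{"grip": 1,"translation": [0,0,-0.0005],"twist": [0,0,-0.01]},{"grip": 1,"translation": [0,0,0],"twist": [0,0,0]},{"grip": 1,"translation": [0,0,0],"twist": [0,0,0]},{"grip": 1,"translation": [0,0,0],"twist": [0,0,0]}]}}

```text
clock: 18.1
eef_pos: [539.6, -125.2, 37.7]
tcp_rot: [-3.14, -0.001, 2.027]
contact_force: [-5.8, -2.3, 7.8]
opening: 0.154
```

Run:
```python
from h import *
rel([540.3,-125,37.8],0.771+1.2566)
print(r.sense()['wrist_torque'],r.sense()['qvel'].round(3))
im,d,c=grab('wrist','w12')
o=np.array([540.3,-125,0]);a=np.radians(-9.7)
P=cloud(c,d)-o; X=P[...,0]*np.cos(a)+P[...,1]*np.sin(a); Y=-P[...,0]*np.sin(a)+P[...,1]*np.cos(a)
m=(P[...,2]>25)&(P[...,2]<32)&(X<5)&(X>-50)&(Y>30)&(Y<200)&(im.min(2)>100)
print('y min',np.percentile(Y[m],1),'z',np.median(P[m][:,2]))
for lo in (50,65,80,95):
    k=m&(Y>lo)&(Y<lo+10)
    if k.sum(): print(lo,np.percentile(X[k],1).round(1),np.percentile(X[k],99).round(1),k.sum())
# knob bar top stripe/top direction
k=(P[...,2]>66)&(P[...,2]<80)&(np.hypot(P[...,0],P[...,1])<26)
cs,_=cv2.findContours(k.astype(np.uint8),cv2.RETR_EXTERNAL,cv2.CHAIN_APPROX_NONE)
from meas import rect
print('knob',rect(c,max(cs,key=cv2.contourArea),72),'expect',np.degrees(.771+1.2566))
```

```text
pos [ 539.6 -125.2   37.7] rot [-3.1403e+00 -6.0000e-04  2.0269e+00] t 18.1 shift(tool)mm [-0.1  0.8 -0.1] twist [-0.0013 -0.0006 -0.0007] F [-5.8 -2.3  7.8] open 0.154
[-0.32748256  0.8473705   0.05089606] [-0.001 -0.001 -0.002  0.001  0.001  0.001]
y min 45.642592435453665 z 28.83105178718464
50 -30.3 -0.6 1091
65 -30.2 -0.6 1160
80 -30.2 -0.7 1257
95 -30.2 -0.7 1356
knob (537.8, -123.1, 40.8, 39.5, 75.7) expect 116.17292254072572
```

One last independent check: compare the blank's tick marks, before gripping and now, modulo 24°.

Run:
```python
from h import *
th=np.radians(np.arange(0,360,.25)); o=np.array([540.3,-125.0])
def unroll(n):
    im,d,c=load(n); g=cv2.cvtColor(im,cv2.COLOR_RGB2GRAY).astype(np.float32); b=0
    out=[]
    for R in (50,52,54):
        uv=np.array([proj(c,[o[0]+R*np.cos(t),o[1]+R*np.sin(t),18.5]) for t in th],np.float32)
        out.append(cv2.remap(g,uv[:,0][None],uv[:,1][None],cv2.INTER_LINEAR)[0])
    s=np.mean(out,0); s=np.array(s); base=np.array([np.median(np.roll(s,-i)[np.r_[-20:21]]) for i in range(len(s))]); return s-base
for n in('w1','w8','w9','w10','w11','w12'):
    s=unroll(n); pk=[i for i in range(len(s)) if s[i]<-12 and s[i]==s[np.arange(i-12,i+13)%len(s)].min()]
    print(n,[float(np.degrees(th[i]).round(1)) for i in pk],'mod24',[round(float(np.degrees(th[i])%24),1) for i in pk])
```

```text
w1 [20.0, 44.2, 68.5, 92.8, 116.7, 141.0, 165.0, 188.8, 212.2, 236.2, 259.8, 283.5, 307.5, 331.2, 355.5] mod24 [20.0, 20.2, 20.5, 20.8, 20.7, 21.0, 21.0, 20.8, 20.2, 20.2, 19.8, 19.5, 19.5, 19.2, 19.5]
w8 [19.8, 44.0, 67.8, 116.7, 141.0, 165.2, 189.0, 212.8, 236.2, 260.2, 283.5, 307.5, 331.2, 355.0] mod24 [19.8, 20.0, 19.8, 20.7, 21.0, 21.2, 21.0, 20.8, 20.2, 20.2, 19.5, 19.5, 19.2, 19.0]
w9 [20.2, 44.5, 68.5, 82.0, 117.3, 141.0, 165.0, 187.5, 259.5, 283.5, 307.2, 331.2, 355.5] mod24 [20.2, 20.5, 20.5, 10.0, 21.3, 21.0, 21.0, 19.5, 19.5, 19.5, 19.2, 19.2, 19.5]
w10 [20.0, 44.5, 68.8, 83.0, 117.3, 141.0, 165.0, 283.0, 307.0, 331.2, 355.5] mod24 [20.0, 20.5, 20.8, 11.0, 21.3, 21.0, 21.0, 19.0, 19.0, 19.2, 19.5]
w11 [19.0, 43.5, 67.8, 76.0, 116.2, 140.5, 164.5, 188.5, 212.2, 235.8, 354.8] mod24 [19.0, 19.5, 19.8, 4.0, 20.2, 20.5, 20.5, 20.5, 20.2, 19.8, 18.8]
w12 [19.5, 44.0, 68.2, 76.0, 116.7, 141.0, 165.0, 189.0, 212.8, 236.2, 355.5] mod24 [19.5, 20.0, 20.2, 4.0, 20.7, 21.0, 21.0, 21.0, 20.8, 20.2, 19.5]
```

The ticks now match the start positions modulo 24° to within about 0.5° (for example 116.7, 141.0 and 165.0 in both). With 1.256 rad of turn, the knob is on the third stop and still held, so I'm handing in.

Run:
```python
from rig import r
print(r.sign_off())
```

```text
the job is handed in; nothing more can be done
None
```

The job is handed in: the straightedge is on the deck against the guide, and the knob is held at the third stop. It took about 18 s of the 58 s, and sign-off gave no verdict.

- **Straightedge:** I took the one farthest to the robot's left, with the stopper off its end. It lies flat on the deck, flush along the guide. The last picture puts it at jig x −30.2 to −0.6 mm, which is contact to within camera accuracy. I also felt it touch the guide before letting go. Its end reaches about 14.5 mm over the blank's rim, clear of the knob, and it did not move while the knob was turned.
- **Knob:** I turned it anticlockwise one click at a time, three clicks in all. The tool turned from yaw 0.769 to 2.027 rad, which is 1.258 against the required 1.257. The blank's tick marks sit where they did at the start modulo 24°, to within about 0.5°. The knob is still gripped at 60 N, with 10 N residual force on the tool.
- **Other things on the bench:** none was reached for, and the last scene picture shows them where they were by eye; I did not measure them.

Checks that failed:
- One early fit of the guide's edge had too few points. I discarded it and redid it, and the angle then agreed to 0.15°.
- The first slide toward the guide stuck on deck friction, so I lifted the bar slightly and repeated it.
- The last reading of the knob bar's direction was spoiled by the fingers around it. I relied on the tick marks and the tool's yaw instead.

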